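# Turn a reed-plate carrier over with the flat lifter

## Robot

A 7-joint arm with a two-finger parallel gripper is mounted at the origin on the work surface. World frame = base frame: x ahead of the robot, y to its left, z up, the work surface at z = 0. Lengths are in m, angles in rad, forces in N, time in s.
With the tool pointing down it reaches from about 0.425 to 0.95 m from the base axis. Payload 4.7 kg.
Tool frame: the origin (TCP) lies between the finger pads; the fingertips stand 19 mm ahead of it and the grasp point (between the pads) is the TCP; z points along the fingers, y is the direction in which the jaws open and shut (so a half turn about z gives the same grasp; the last joint's range is limited). The gripper opens to 85 mm and grips with 20 to 120 N. Pads are 22 mm wide; open, the fingers measure 114 mm over their backs; the gripper's body (76 mm by 85 mm) begins 54 mm behind the grasp point. The pads swing forward as they close: fully open they stand 13 mm farther back than shut.
Start: joints at [-1.16, 0.469, -0.049, 1.532, 0.024, 1.141, -0.082], TCP at [0.287, 0.611, 0.25] pointing down, gripper open.
Joint ranges: [-2.59, 2.59], [-0.33, 1.99], [-1.39, 1.29], [0.1, 2.45], [-1.04, 4.18], [0.21, 1.99], [-2.66, 2.66]. Speed limits (rad/s): [2.57, 2.57, 3.14, 3.14, 3.14, 3.14, 3.14].

## Interface

Orientations are given as a 3x3 rotation matrix whose columns are the frame's x, y, z axes.
In Python, from rig import telemetry, viewer, manip, models gives the robot as it stands.
- The arm moves only by the tool move_arm, never from a script. Its arguments are lists of equal length, an entry for each row: "xyz": the shift along the tool's x, y, z in cm, a list of three; "roll": the turn about the tool's z in degrees. A call has 1 to 20 rows; each row is the pose to reach, as a shift and turn from the pose commanded when the call began, along the tool's axes at that moment; what a row does not reach only later rows make up. A row lasts 1/10 s, in which the tool goes at most 50 mm and 8.59 degrees, less where a joint would pass 70% of its speed; a pose out of reach is approached as far as the arm can. A call with a gripper value outside its range is refused whole. "claw" is the opening, from 0 (shut) to 1 (fully open), set as the call begins (left out, the last holds). The fingers move at their own pace and stop on an object; "force" is the grip in N (left out, the last holds). Time passes only in rows, so rows that repeat a pose let the fingers close. It gives the time, the measured TCP pose, the force and the opening at its end, in the units of the state.
- telemetry.observe(): the state, without advancing time (a new reading comes with each control period).
- viewer.grab_frame(name): name is "scene" or "top" or "wrist"; returns the picture (400x640x3 uint8, blue, green, red); there is no depth.
- viewer.camera_info(name): a dict with "fovy" (degrees; the focal length in pixels is half the picture's height over the tangent of half this angle, whatever the lens; pixels are square), "cx", "cy" (the principal point, pixels), "eye" and "attitude" of the camera in the world. Camera axes: x right, y up, looking along -z (the intrinsics and any distortion apply to the point x, -y, -z); pixel columns grow to the right and rows downward; lengths in m; the calibration is good to about 2 mm. A picture is of the moment at which its call begins: read the wrist's pose just before it. camera_info takes no time and is no camera call; for the wrist camera it gives the pose at the moment of the call.
- manip.close_job(): hands the job in, once; it reports no verdict.
Trained networks look in the newest picture that a camera, given by its name, has taken for a name from the list of things; names that differ only in an ending like _2 or _b are one class to them, and where a whole thing is asked for, a point or a joint stands for the part that bears it (a point fixed in the world has none). Each returns a list of dicts, best first, with "p" (0 to 1); they miss things now and then, are a little off and sometimes report something else, mostly with a low value. They report only what shows in the picture. A call takes as long as a camera call. They do not tell look-alikes from the thing itself.
- models.trace(camera, target): "region" (400x640 bool, what is visible of it) and "bbox" ([left, top, right, bottom] in pixels, round what is visible of it).
The state is a dict: "clock": time; "q": joint angles; "qvel": joint speeds; "joint_torque": joint torques, N m; "tool_pos": TCP position; "orientation": TCP orientation; "wrist_force": force on the tool from outside, world axes, zero at the start; "moment": the same for the moment, N m; "grip_width": finger opening in m.
Only numpy, scipy, OpenCV 4.12 (cv2) and the standard library are available. Lean on these libraries where they do the work, as an engineer would, in place of code of your own. Each camera call takes 0.05 s, during which the arm holds its last target.

## Task

Pick up the flat-bladed lifter, slide its blade under the overhanging edge of the gray reed-plate carrier on the boxwood turning block, and tip the carrier over so that it comes to lie reed side up, flat and about square on the block's upper step. Move the carrier with the lifter only, never with the gripper. Then lay the lifter flat on the bench again, without letting it fall, and let go of it.

Things in the scene. Friction and masses are not known exactly. Their poses are not given: they have to be found in the camera images.
- carrier: Gray acrylic plate on the turning block, 60 x 110 x 6 mm (x, y, z), 75 g. Origin at its very middle; z out of the plain slit side (up at start), brass reeds on the other. It lies on the low ledge, far edge (+x) 2-8 mm short of the step face, near edge overhanging the ledge front by 20 mm. Raised there it pivots against the step; pushed 15 degrees past upright it topples onto the upper step.
- turning_block: Boxwood block fixed to the bench, 120 mm wide (y), in two levels. Origin at bench height below the step face, mid-width; +x points to the upper step, away from the robot. Low ledge: x -44 mm (upright front face) to 0, top 30 mm above the bench. Upper step: x 0 to 85 mm, top at 38 mm. The turned carrier may overhang the step face by some 10 mm.
- lifter: Tool lying on the bench: wood bar handle 70 x 22 x 40 mm (x, y, z), thin steel blade 26 mm wide reaching 75 mm past its front; its look-alike has a thin round point. Origin: centre of the handle's underside, x towards the blade tip (at x = 110 mm), z up. Blade level, 2 mm thick, 2 to 4 mm above the underside. 120 g, balance point near x = 22 mm. Grip across the 22 mm width.
Mind the look-alikes: they are no part of the job. Leave any blue, pink or turquoise look-alike of the lifter alone.

How it is judged:
On the way, in this order (a step that is already met when the one before it is completed fails the run):
1. the carrier's near edge is raised by the lifter, the carrier tilted between 20 and 80 degrees (angle between carrier's own z axis and vertical between 0.35 and 1.4 rad and contact force between lifter and carrier above 0.03 N), for 0.1 s.
2. the carrier lies turned over on the block's upper step (angle between carrier's own z axis and vertical above 2.96 rad and x of carrier in the frame of turning_block above 0.005 m and z of carrier in the frame of turning_block above 0.036 m), for 0.2 s.
At the end, for the whole second after the job is handed in: The carrier lies reed side up and flat (within 10 degrees) on the block's upper step, its middle 5 to 65 mm beyond the step face and within 25 mm of the block's centre line, square within 17 degrees; the lifter lies upright and flat on the bench (within 7 degrees, 6 mm); both are at rest (all of step 2 and x of carrier in the frame of turning_block below 0.065 m and y of carrier in the frame of turning_block between -0.025 and 0.025 m and z of carrier in the frame of turning_block below 0.047 m and angle between the y axis of carrier and the y axis of turning_block, either way round below 0.3 rad and linear speed of each of carrier, lifter below 0.03 m/s and angle between lifter's own z axis and vertical below 0.12 rad and height (world z) of lifter below 0.006 m); the robot touches nothing.
It fails at once if the gripper or arm touches the carrier (contact force between any of the fingers, the arm and carrier above 0.3 N).
It fails at once if the lifter is dropped from a height (height (world z) of lifter above 0.025 m and linear speed of lifter above 0.3 m/s and contact force between the fingers and lifter below 0.1 N).
It also fails if it takes over 51 s, if anything falls off the work surface, if the arm or the gripper's body presses on something with over 40 N, if the wrist force passes 120 N, or if a joint passes its speed limit or range.

## Working session

There is one attempt and no reset: what is moved stays moved. The work goes in short steps, Python scripts to look and compute and a tool call to move; the robot and the scene stay as the last step left them, time stands still between calls to the robot, and variables do not carry over. Pictures are saved under pics/ and viewed, and the job is handed in when it is done.

Besides the shell and the picture viewer there is one more tool, called by a JSON object that holds its "fn" and its "kwargs", one argument or row to a line. move_arm: Moves the arm, as the interface text tells. Its arguments: {"type":"object","properties":{"xyz":{"type":"array","items":{"type":"array","items":{"type":"number"}}},"roll":{"type":"array","items":{"type":"number"}},"claw":{"type":"number"},"force":{"type":"number"}},"required":["xyz","roll"]}

```bash
ls; mkdir -p pics; python3 - <<'E'
from rig import telemetry, viewer, manip, models
import cv2
s=telemetry.observe()
for k,v in s.items(): print(k,v)
for n in ("scene","top","wrist"):
    print(n,viewer.camera_info(n))
for n in ("scene","top"):
    cv2.imwrite(f"pics/{n}0.png",viewer.grab_frame(n))
E
```

```text
pics
clock 0.0
q [-1.15990941  0.46946214 -0.04859333  1.53370727  0.02409488  1.14100933
 -0.08228839]
qvel [-0.00069336  0.00037059  0.00066896 -0.00121818  0.00268864 -0.00017602
 -0.00160311]
joint_torque [ 3.91477442e-04 -5.10329354e+01 -4.67049843e-02 -2.37704748e+01
  1.06543882e-02  7.69122038e-03  6.11369771e-06]
tool_pos [0.28713107 0.6102693  0.24924178]
orientation [[-9.04859442e-01  4.25709725e-01 -7.87278194e-04]
 [ 4.25710447e-01  9.04857576e-01 -1.83921108e-03]
 [-7.05954072e-05 -1.99938007e-03 -9.99997999e-01]]
wrist_force [ 0.67702036 -0.12332039  0.51682947]
moment [0.01309018 0.05037893 0.02827726]
grip_width 0.08530979237847745
scene {'fovy': 45.68271762769885, 'cx': 326.46650775873775, 'cy': 197.6297436880642, 'eye': array([ 1.03725442, -0.42458366,  0.95812241]), 'attitude': array([[ 0.48178278, -0.72488808,  0.49236432],
       [ 0.87624163,  0.39257493, -0.27943788],
       [ 0.0092713 ,  0.56605847,  0.82431295]])}
top {'fovy': 51.952415504037916, 'cx': 317.6682936667984, 'cy': 195.30645046250206, 'eye': array([ 0.40358077, -0.14957638,  1.09138045]), 'attitude': array([[ 0.00564983,  0.99601132, -0.08904796],
       [-0.99974455,  0.00367722, -0.02230064],
       [-0.02188424,  0.0891512 ,  0.99577766]])}
wrist {'fovy': 58.5244776068699, 'cx': 319.4535466832797, 'cy': 206.50225783516066, 'eye': array([0.22512557, 0.64096162, 0.37338616]), 'attitude': array([[ 0.42525932, -0.87144256, -0.24442254],
       [ 0.90506952,  0.40888525,  0.11688463],
       [-0.00191747, -0.27092567,  0.96259836]])}
```

View pics/scene0.png

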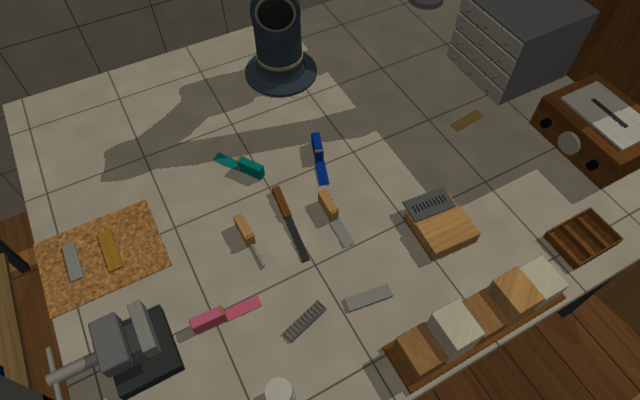

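View pics/top0.png

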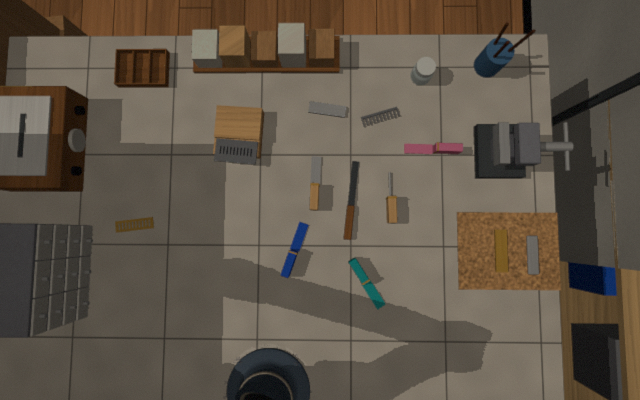

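Candidates for the lifter in top view: wood handle with wide gray blade (315,185), wood handle with thin round point (391,200), file-like tool (351,200), blue (295,250), pink (433,148) and turquoise (366,283). By the description it is the one at (315,185). I'll check that with a crop and measure.

```bash
cat > h.py <<'E'
import numpy as np, cv2
from rig import telemetry, viewer, manip, models
def K(ci):
    f=200/np.tan(np.radians(ci['fovy'])/2); return f,ci['cx'],ci['cy']
def proj(ci,P):
    P=np.atleast_2d(P); c=(P-ci['eye'])@np.array(ci['attitude']); f,cx,cy=K(ci)
    return np.c_[cx+f*c[:,0]/-c[:,2], cy-f*c[:,1]/-c[:,2]]
def back(ci,uv,z):
    uv=np.atleast_2d(uv).astype(float); f,cx,cy=K(ci)
    d=np.c_[(uv[:,0]-cx)/f,-(uv[:,1]-cy)/f,-np.ones(len(uv))]@np.array(ci['attitude']).T
    e=np.array(ci['eye']); t=(z-e[2])/d[:,2]; return e+d*t[:,None]
def crop(img,x0,y0,x1,y1,s,name):
    cv2.imwrite('pics/'+name,cv2.resize(img[y0:y1,x0:x1],None,fx=s,fy=s,interpolation=cv2.INTER_CUBIC))
E
python3 - <<'E'
from h import *
im={}
for n in ("top","scene"):
    ci=viewer.camera_info(n); im[n]=viewer.grab_frame(n)
    for t in ("lifter","carrier","turning_block"):
        for r in models.trace(n,t)[:4]:
            m=r['region'].astype(np.uint8); ys,xs=np.nonzero(m)
            rr=cv2.minAreaRect(np.c_[xs,ys].astype(np.float32))
            print(n,t,round(r['p'],2),r['bbox'],m.sum(),rr, back(ci,[xs.mean(),ys.mean()],0.02).round(3))
crop(im['top'],200,90,420,240,3.6,'ctop.png'); crop(im['scene'],300,170,490,280,4,'cscene.png')
E
```

```text
top lifter 0.95 [308.7, 155.1, 322.9, 212.0] 494 ((314.5433044433594, 183.1560821533203), (9.756409645080566, 53.980342864990234), 2.935673236846924) [[ 0.533 -0.117  0.02 ]]
top lifter 0.8 [281.2, 222.8, 306.2, 279.5] 580 ((293.7731018066406, 249.91932678222656), (10.615618705749512, 57.57978820800781), 19.5731258392334) [[ 0.359 -0.065  0.02 ]]
top lifter 0.8 [351.0, 257.5, 382.6, 305.8] 514 ((365.9044494628906, 282.25439453125), (56.263336181640625, 9.952169418334961), 58.73626708984375) [[ 0.275 -0.251  0.02 ]]
top lifter 0.8 [404.2, 143.6, 459.3, 157.2] 588 ((433.0, 148.0), (10.0, 58.0), 90.0) [[ 0.625 -0.43   0.02 ]]
top carrier 0.71 [216.3, 141.3, 259.7, 166.1] 924 ((235.11419677734375, 151.03948974609375), (41.54447555541992, 22.852392196655273), 5.04245138168335) [[0.616 0.094 0.02 ]]
top turning_block 0.9 [213.7, 105.9, 262.0, 157.0] 1697 ((238.14356994628906, 130.0643768310547), (48.657318115234375, 49.85136413574219), 5.7105937004089355) [[0.69  0.086 0.02 ]]
scene lifter 0.95 [189.0, 298.2, 263.5, 336.1] 1033 ((224.81591796875, 312.56103515625), (17.729930877685547, 73.5
[... 248 characters left out ...]
 0.83 [312.4, 131.1, 328.2, 185.2] 551 ((319.1674499511719, 157.97113037109375), (53.28281021118164, 11.281819343566895), 80.21759033203125) [[ 0.361 -0.064  0.02 ]]
scene lifter 0.6 [321.3, 187.9, 355.4, 245.7] 715 ((334.8161926269531, 217.5973358154297), (61.813167572021484, 13.67271900177002), 62.10273361206055) [[ 0.534 -0.118  0.02 ]]
scene carrier 0.73 [403.8, 192.1, 456.9, 224.4] 1044 ((429.2586669921875, 203.3965606689453), (24.697479248046875, 47.35231018066406), 68.19859313964844) [[0.609 0.099 0.02 ]]
scene turning_block 0.9 [401.2, 207.4, 477.8, 261.2] 2344 ((441.70001220703125, 225.89999389648438), (56.796119689941406, 61.26826095581055), 63.43495178222656) [[0.689 0.083 0.02 ]]
```

View pics/ctop.png

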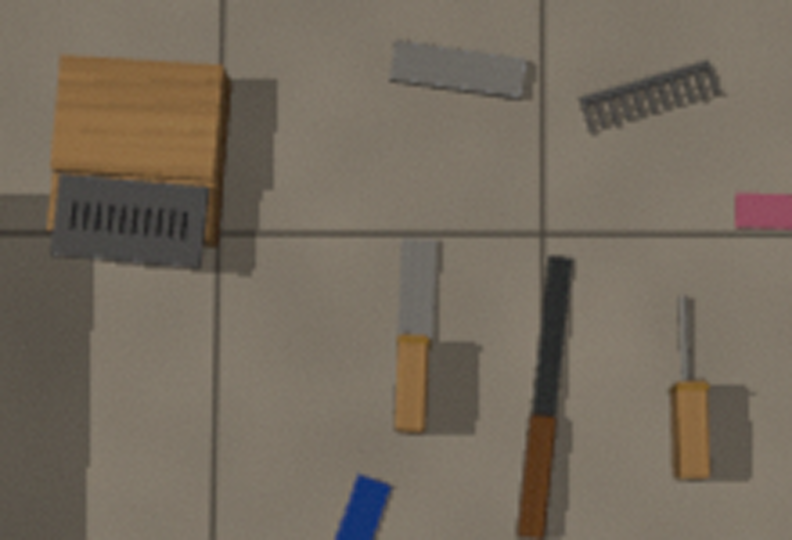

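View pics/cscene.png

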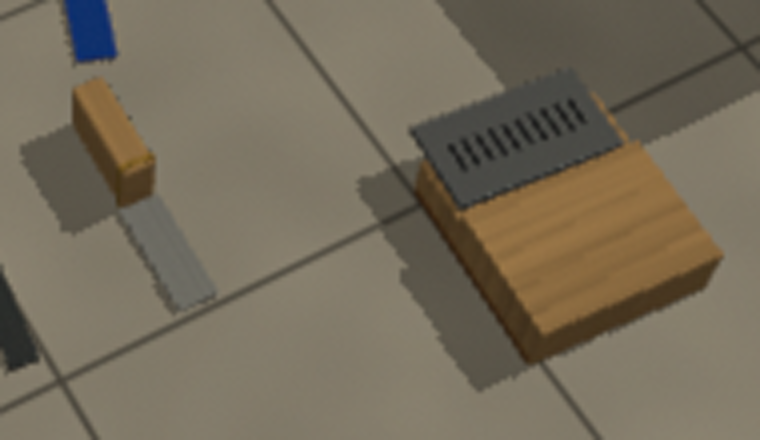

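```bash
cat > fit.py <<'E'
from h import *
from scipy.optimize import least_squares
T=viewer.camera_info('top'); S=viewer.camera_info('scene')
def t(x,y): return (T,np.array([x/3.6+200-.36,y/3.6+90-.36]))
def s(x,y): return (S,np.array([x/4+300-.38,y/4+170-.38]))
def fit(pts,g):
    def world(p,q):
        c,sn=np.cos(p[2]),np.sin(p[2]); return [p[0]+c*q[0]-sn*q[1],p[1]+sn*q[0]+c*q[1],q[2]]
    f=lambda p:np.concatenate([proj(o[0],world(p,q))[0]-o[1] for o,q in pts])
    r=least_squares(f,g,x_scale=[.01,.01,.1],loss='soft_l1'); print(r.x.round(4),np.degrees(r.x[2]).round(2)); print(f(r.x).reshape(-1,2).round(1).tolist()); return r.x
print('block');fit([(t(61,56),[.085,.06,.038]),(t(223,66),[.085,-.06,.038]),(t(52,171),[0,.06,.038]),(s(722,257),[.085,.06,.038]),(s(543,333),[.085,-.06,.038]),(s(535,362),[.085,-.06,0])],[.65,.1,0])
print('carrier');fit([(t(52,252),[-.03,.055,.036]),(t(198,268),[-.03,-.055,.036]),(t(58,175),[.03,.055,.036]),(t(208,187),[.03,-.055,.036]),(s(410,130),[-.03,-.055,.036]),(s(572,70),[-.03,.055,.036]),(s(622,147),[.03,.055,.036]),(s(465,208),[.03,-.055,.036])],[.62,.1,0])
print('lifter');fit([(t(403,240),[.11,.013,.004]),(t(438,241),[.11,-.013,.004]),(t(398,338),[.035,.011,.04]),(t(431,338),[.035,-.011,.04]),(t(394,430),[-.035,.011,.04]),(t(425,433),[-.035,-.011,.04]),(s(178,311),[.11,-.013,.004]),(s(214,296),[.11,.013,.004]),(s(98,78),[-.035,.011,.04]),(s(73,90),[-.035,-.011,.04]),(s(154,158),[.035,.011,.04]),(s(122,170),[.035,-.011,.04])],[.5,-.1,0])
E
python3 fit.py
```

```text
block
[ 0.6477  0.0891 -0.0562] -3.22
[[-0.6, -0.0], [-0.5, -0.3], [-0.8, -0.4], [-0.1, -1.0], [-0.5, 0.4], [-1.8, 1.1]]
carrier
[ 0.6155  0.0904 -0.0906] -5.19
[[-0.8, 0.0], [0.3, -0.6], [0.2, -1.1], [-0.0, -0.6], [-0.2, -0.5], [-0.4, -0.5], [0.6, -0.6], [-1.3, 0.0]]
lifter
[ 0.496  -0.1162 -0.0395] -2.26
[[-0.3, -0.2], [-0.3, -0.1], [0.0, -1.3], [-0.6, -0.9], [-0.1, 0.2], [-0.2, -0.2], [-0.9, -0.2], [0.2, -0.9], [0.3, -1.4], [-1.8, -1.1], [-0.2, 0.7], [-0.7, 1.3]]
```

{"fn": "move_arm", "kwargs": {
  "xyz": [
    [-2.5,-2.8,0],
    [-5.5,-6.0,0],
    [-8.8,-9.6,0],
    [-12.1,-13.2,0],
    [-15.4,-16.8,0],
    [-18.7,-20.4,0],
    [-22,-24,0],
    [-25.3,-27.6,0],
    [-28.6,-31.2,0],
    [-31.9,-34.8,1],
    [-35.2,-38.4,2],
    [-38.5,-42,3],
    [-41.8,-45.6,4],
    [-45.1,-49.2,5],
    [-48.4,-52.8,5],
    [-50.5,-55,5],
    [-51.5,-56.1,5],
    [-51.5,-56.1,5],
    [-51.5,-56.1,5]
  ],
  "roll": [-3,-6,-9,-12,-15,-18,-20,-22,-23,-23,-23,-23,-23,-23,-23,-23,-23,-23,-23],
  "claw": 1,
  "force": 60
}}

```text
clock: 2.4
tool_pos: [0.5143, -0.1154, 0.2002]
orientation: [[-0.999, 0.038, -0.0], [0.038, 0.999, 0.001], [0.0, 0.001, -1.0]]
wrist_force: [-0.1, 1.1, -0.3]
grip_width: 0.0854
```

```bash
python3 - <<'E'
from h import *
s=telemetry.observe(); print(s['clock'],s['q'].round(2),s['tool_pos'],s['orientation'].round(3).tolist(),s['wrist_force'].round(2))
ci=viewer.camera_info('wrist'); im=viewer.grab_frame('wrist'); cv2.imwrite('pics/w1.png',im)
p=[.496,-.1162,-.0395];c,n=np.cos(p[2]),np.sin(p[2])
for q in ([.11,.013,.004],[.11,-.013,.004],[.035,.011,.04],[.035,-.011,.04],[-.035,.011,.04],[-.035,-.011,.04]):
    print(proj(ci,[p[0]+c*q[0]-n*q[1],p[1]+n*q[0]+c*q[1],q[2]]).round(0))
E
```

```text
2.4 [-0.1   0.28  0.29  1.95 -0.1   0.92  1.78] [ 0.5143358  -0.11535945  0.20020549] [[-0.999, 0.038, -0.0], [0.038, 0.999, 0.001], [0.0, 0.001, -1.0]] [-0.07  1.14 -0.31]
[[329. 275.]]
[[303. 275.]]
[[329. 213.]]
[[303. 213.]]
[[330. 127.]]
[[302. 127.]]
```

View pics/w1.png

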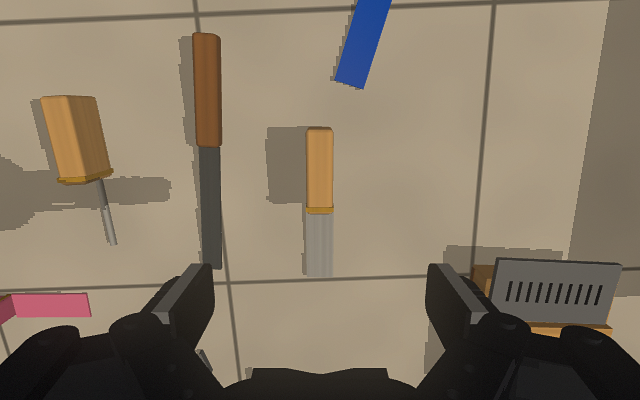

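{"fn": "move_arm", "kwargs": {
  "xyz": [
    [0,0.1,3],
    [0,0.1,7],
    [0,0.1,11],
    [0,0.1,14],
    [0,0.1,16],
    [0,0.1,17.2],
    [0,0.1,17.6],
    [0,0.1,17.6],
    [0,0.1,17.6]
  ],
  "roll": [0,0,0,0,0,0,0,0,0]
}}

```text
clock: 3.35
tool_pos: [0.5154, -0.1149, 0.0253]
orientation: [[-0.999, 0.038, 0.002], [0.038, 0.999, 0.0], [-0.002, 0.0, -1.0]]
wrist_force: [-0.7, -0.0, -0.1]
grip_width: 0.0856
```

{"fn": "move_arm", "kwargs": {
  "xyz": [
    [0,0,0],
    [0,0,0],
    [0,0,0],
    [0,0,0],
    [0,0,0],
    [0,0,0],
    [0,0,0],
    [0,0,0],
    [0,0,0],
    [0,0,0]
  ],
  "roll": [0,0,0,0,0,0,0,0,0,0],
  "claw": 0,
  "force": 60
}}

```text
clock: 4.35
tool_pos: [0.5149, -0.1152, 0.0246]
orientation: [[-0.999, 0.038, 0.001], [0.038, 0.999, 0.0], [-0.001, 0.0, -1.0]]
wrist_force: [-0.3, 0.2, 5.6]
grip_width: 0.021
```

{"fn": "move_arm", "kwargs": {
  "xyz": [
    [0,0,-0.5],
    [0,0,-2],
    [0,0,-5],
    [0,0,-8],
    [0,0,-10],
    [0,0,-10],
    [0,0,-10]
  ],
  "roll": [0,0,0,0,0,0,0]
}}

```text
clock: 5.05
tool_pos: [0.514, -0.1148, 0.1238]
orientation: [[-0.999, 0.038, -0.001], [0.038, 0.999, 0.0], [0.001, 0.0, -1.0]]
wrist_force: [0.6, -0.8, -1.6]
grip_width: 0.0213
```

```bash
python3 - <<'E'
from h import *
s=telemetry.observe(); print(s['clock'],s['tool_pos'],s['wrist_force'].round(2),s['moment'].round(3),s['grip_width'])
im=viewer.grab_frame('wrist'); cv2.imwrite('pics/w2.png',im)
im=viewer.grab_frame('scene'); crop(im,260,130,500,290,3.3,'s2.png')
E
```

```text
5.05 [ 0.51400901 -0.11480065  0.123832  ] [ 0.59 -0.84 -1.57] [ 0.015  0.08  -0.009] 0.021311820161147944
```

View pics/w2.png

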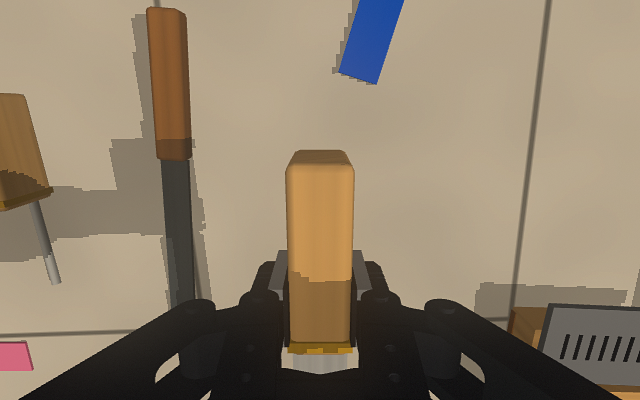

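View pics/s2.png

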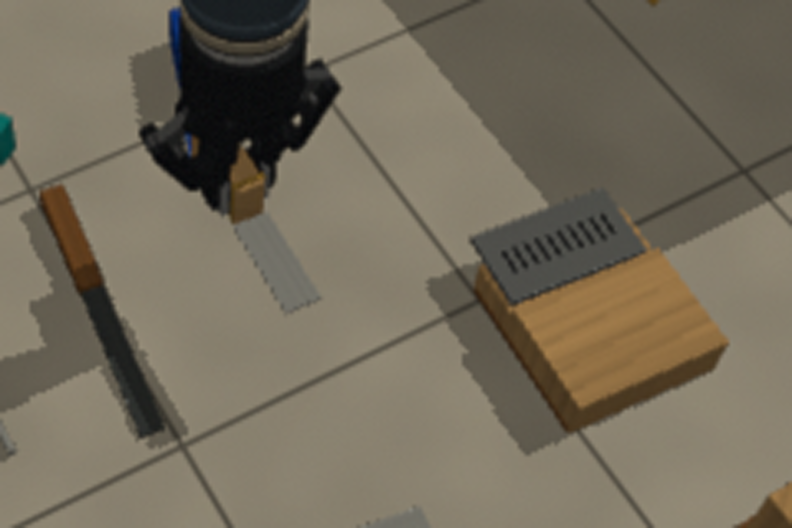

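```bash
python3 - <<'E'
from h import *
S=viewer.camera_info('scene')
uv=np.array([[285,312],[319,297]])/3.3+[260-.35,130-.35]
for z in (.100,.103,.106): print(z,back(S,uv,z).round(4).tolist())
E
```

```text
0.1 [[0.604, -0.1302, 0.1], [0.6047, -0.1052, 0.1]]
0.103 [[0.6055, -0.1312, 0.103], [0.6062, -0.1064, 0.103]]
0.106 [[0.607, -0.1322, 0.106], [0.6077, -0.1075, 0.106]]
```

```bash
python3 - <<'E'
from h import *
s=telemetry.observe(); ci=viewer.camera_info('wrist'); R=s['orientation'];p=s['tool_pos']
ci=dict(ci); ci['eye']=ci['eye']+np.array([ .5143358,-.11535945,.20020549])-p
uv=[[496,258],[621,263],[612,326],[490,320]]
w=back(ci,uv,.036); print(w.round(4).tolist(), w[:2].mean(0))
f=[.6155,.0904,-.0906];c,n=np.cos(f[2]),np.sin(f[2])
for q in ([-.03,-.055],[-.03,.055],[.03,.055],[.03,-.055]): print(np.round([f[0]+c*q[0]-n*q[1],f[1]+n*q[0]+c*q[1]],4))
E
```

```text
[[0.5789, 0.0381, 0.036], [0.5878, 0.1483, 0.036], [0.6513, 0.1519, 0.036], [0.6407, 0.0384, 0.036]] [0.58335888 0.09318995 0.036     ]
[0.5806 0.0383]
[0.5906 0.1479]
[0.6504 0.1425]
[0.6404 0.0329]
```

{"fn": "move_arm", "kwargs": {
  "xyz": [
    [1,1,0],
    [2.5,3,0],
    [4.5,6,0],
    [4.5,10,0],
    [4.5,14,0],
    [4.5,17.5,0],
    [4.5,20,1],
    [4.5,21,3],
    [4.5,21.3,5],
    [4.5,21.3,6.8],
    [4.5,21.3,7.8],
    [4.5,21.3,7.8],
    [4.5,21.3,7.8]
  ],
  "roll": [0,0,0.5,1,1.5,1.8,1.8,1.8,1.8,1.8,1.8,1.8,1.8]
}}

```text
clock: 6.45
tool_pos: [0.4775, 0.0994, 0.0463]
orientation: [[-0.998, 0.07, -0.0], [0.07, 0.998, -0.0], [0.0, -0.0, -1.0]]
wrist_force: [0.1, -0.7, -1.4]
grip_width: 0.021
```

```bash
python3 - <<'E'
from h import *
s=telemetry.observe(); print(s['clock'],s['tool_pos'],s['q'].round(2))
cv2.imwrite('pics/w3.png',viewer.grab_frame('wrist'))
im=viewer.grab_frame('scene'); crop(im,360,130,500,260,4.5,'s3.png')
im=viewer.grab_frame('top'); crop(im,190,90,290,220,4.5,'t3.png')
E
```

```text
6.45 [0.47752945 0.09942933 0.04634941] [-0.44  0.47  0.19  2.15 -0.16  0.54  1.37]
```

View pics/s3.png

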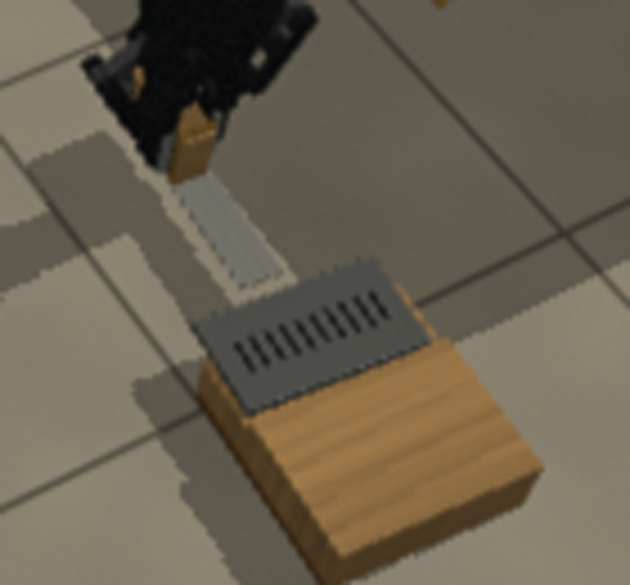

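View pics/t3.png

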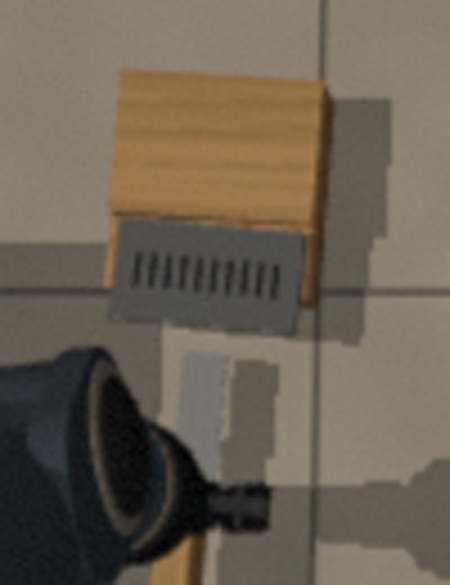

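View pics/w3.png

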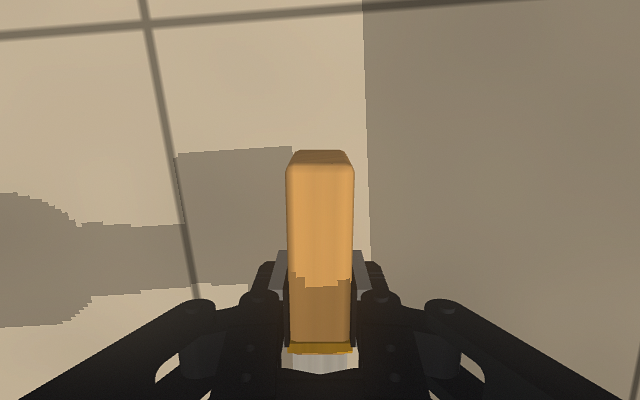

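{"fn": "move_arm", "kwargs": {
  "xyz": [
    [-0.3,0,0],
    [-0.8,0,0],
    [-1.3,0,0],
    [-1.8,0,0],
    [-2.3,0,0],
    [-2.7,0,0],
    [-3.0,0,0],
    [-3.0,0,0],
    [-3.0,0,0]
  ],
  "roll": [0,0,0,0,0,0,0,0,0]
}}

```text
clock: 7.5
tool_pos: [0.5075, 0.0974, 0.0462]
orientation: [[-0.998, 0.07, -0.0], [0.07, 0.998, 0.0], [0.0, -0.0, -1.0]]
wrist_force: [-0.2, -1.3, -0.5]
grip_width: 0.0215
```

```bash
python3 - <<'E'
from h import *
s=telemetry.observe(); print(s['clock'],s['tool_pos'],s['wrist_force'].round(2))
im=viewer.grab_frame('scene'); crop(im,360,130,500,260,4.5,'s4.png')
E
```

```text
7.5 [0.5074604  0.0973899  0.04618599] [-0.16 -1.28 -0.46]
```

View pics/s4.png

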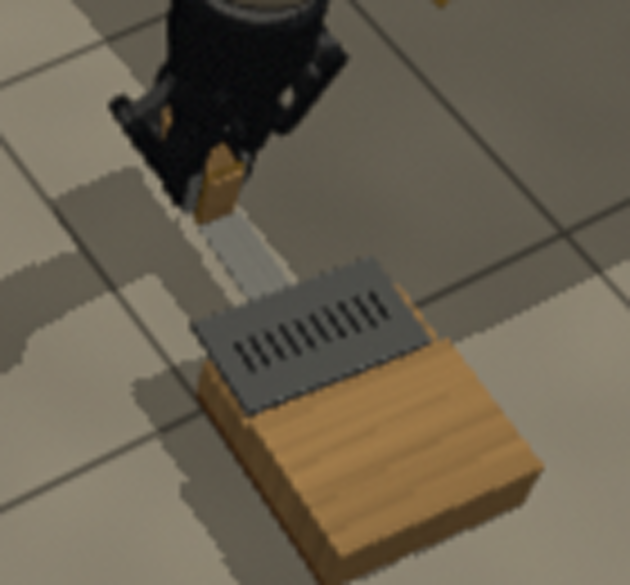

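The blade is under the near edge (around pixel (270,290) in the crop), and the carrier hasn't moved. Next I'll lift.

{"fn": "move_arm", "kwargs": {
  "xyz": [
    [0,0,-0.4],
    [0,0,-0.8],
    [-0.1,0,-1.2],
    [-0.3,0,-1.6],
    [-0.4,0,-2.0],
    [-0.6,0,-2.4],
    [-0.7,0,-2.8],
    [-0.9,0,-3.1],
    [-1.1,0,-3.4],
    [-1.1,0,-3.4]
  ],
  "roll": [0,0,0,0,0,0,0,0,0,0]
}}

```text
clock: 8.55
tool_pos: [0.5193, 0.0967, 0.0808]
orientation: [[-0.998, 0.07, 0.001], [0.07, 0.998, 0.0], [-0.001, 0.0, -1.0]]
wrist_force: [-0.1, -0.6, -1.5]
grip_width: 0.0212
```

```bash
python3 - <<'E'
from h import *
s=telemetry.observe(); print(s['clock'],s['tool_pos'],s['wrist_force'].round(2))
im=viewer.grab_frame('scene'); crop(im,360,130,500,260,4.5,'s5.png')
E
```

```text
8.55 [0.51928644 0.09670428 0.08076116] [-0.1  -0.6  -1.53]
```

View pics/s5.png

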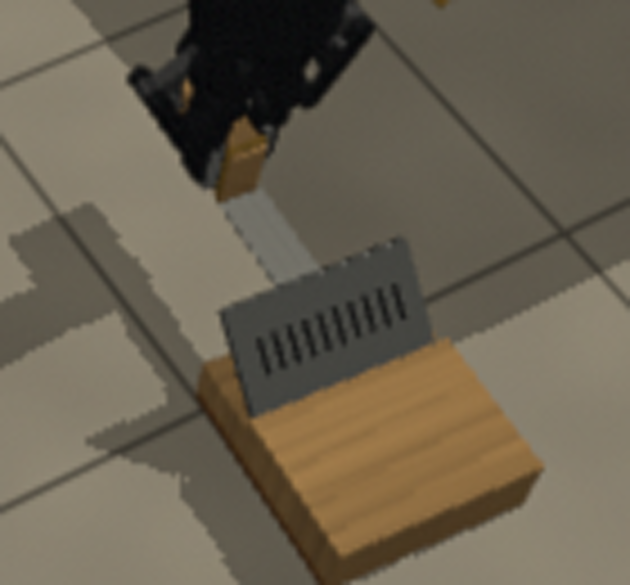

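{"fn": "move_arm", "kwargs": {
  "xyz": [
    [-0.2,0,-0.2],
    [-0.5,0,-0.5],
    [-0.8,0,-0.7],
    [-1.1,0,-0.9],
    [-1.4,0,-1.1],
    [-1.8,0,-1.3],
    [-2.1,0,-1.4],
    [-2.5,0,-1.5],
    [-2.8,0,-1.55],
    [-2.8,0,-1.55]
  ],
  "roll": [0,0,0,0,0,0,0,0,0,0]
}}

```text
clock: 9.6
tool_pos: [0.5472, 0.0946, 0.0959]
orientation: [[-0.998, 0.07, 0.001], [0.07, 0.998, 0.0], [-0.001, 0.0, -1.0]]
wrist_force: [-0.4, 0.1, -0.8]
grip_width: 0.021
```

```bash
python3 - <<'E'
from h import *
s=telemetry.observe(); print(s['clock'],s['tool_pos'],s['wrist_force'].round(2))
im=viewer.grab_frame('scene'); crop(im,360,130,500,260,4.5,'s6.png')
E
```

```text
9.6 [0.54719923 0.09462973 0.09588186] [-0.41  0.07 -0.82]
```

View pics/s6.png

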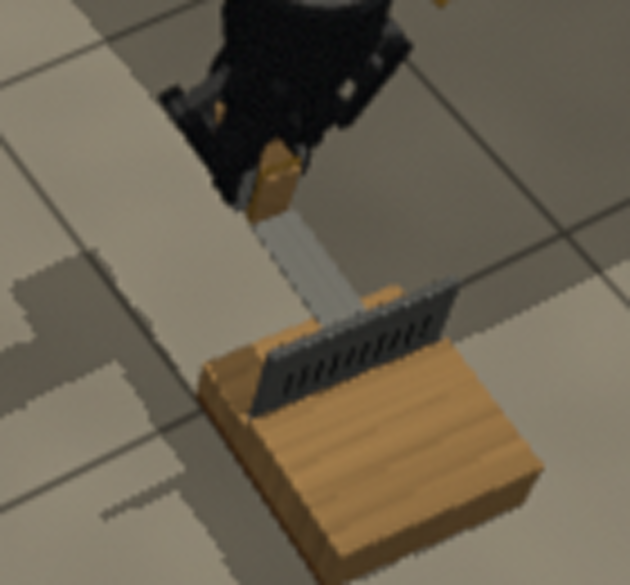

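{"fn": "move_arm", "kwargs": {
  "xyz": [
    [-0.2,0,0],
    [-0.4,0,0],
    [-0.6,0,0],
    [-0.8,0,0],
    [-1.0,0,0],
    [-1.2,0,0],
    [-1.4,0,0],
    [-1.6,0,0],
    [-1.8,0,0],
    [-2.0,0,0],
    [-2.2,0,0],
    [-2.4,0,0],
    [-2.4,0,0],
    [-2.4,0,0]
  ],
  "roll": [0,0,0,0,0,0,0,0,0,0,0,0,0,0]
}}

```text
clock: 11.05
tool_pos: [0.5705, 0.093, 0.0957]
orientation: [[-0.998, 0.07, -0.0], [0.07, 0.998, 0.0], [0.0, 0.0, -1.0]]
wrist_force: [0.9, 0.2, -1.1]
grip_width: 0.0214
```

```bash
python3 - <<'E'
from h import *
s=telemetry.observe(); print(s['clock'],s['tool_pos'],s['wrist_force'].round(2))
im=viewer.grab_frame('scene'); crop(im,360,130,500,260,4.5,'s7.png')
E
```

```text
11.05 [0.5704728  0.09301984 0.09573888] [ 0.87  0.17 -1.12]
```

View pics/s7.png

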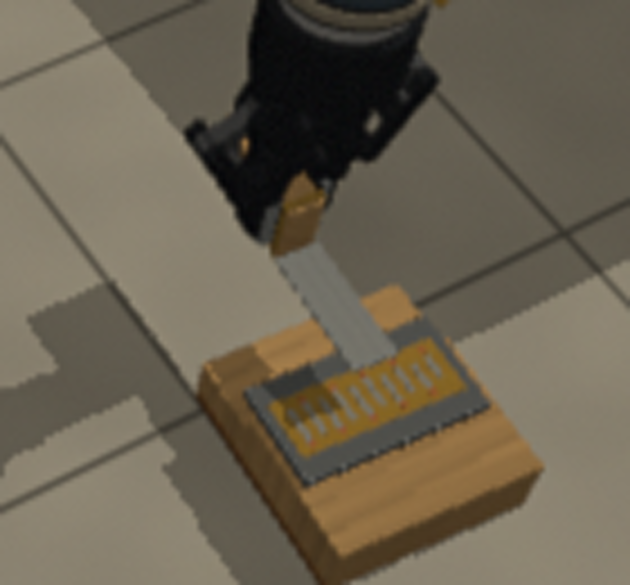

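{"fn": "move_arm", "kwargs": {
  "xyz": [
    [1,0,0],
    [3,0,0],
    [6,0,0],
    [8,0,0],
    [9.5,0,0],
    [9.5,0,1.5],
    [9.5,0,3.5],
    [9.5,0,5],
    [9.5,0,6],
    [9.5,0,6.5],
    [9.5,0,6.8],
    [9.5,0,6.8],
    [9.5,0,6.8]
  ],
  "roll": [0,0,0,0,0,0,0,0,0,0,0,0,0]
}}

```text
clock: 12.4
tool_pos: [0.4761, 0.0997, 0.0282]
orientation: [[-0.998, 0.07, 0.001], [0.07, 0.998, 0.0], [-0.001, 0.0, -1.0]]
wrist_force: [0.1, 0.3, -1.2]
grip_width: 0.0212
```

```bash
python3 - <<'E'
from h import *
s=telemetry.observe(); print(s['clock'],s['tool_pos'],s['wrist_force'].round(2))
im=viewer.grab_frame('scene'); crop(im,360,130,500,260,4.5,'s8.png')
im=viewer.grab_frame('top'); crop(im,190,90,290,220,4.5,'t8.png')
E
```

```text
12.4 [0.47610957 0.09970753 0.02820887] [ 0.07  0.35 -1.23]
```

View pics/s8.png

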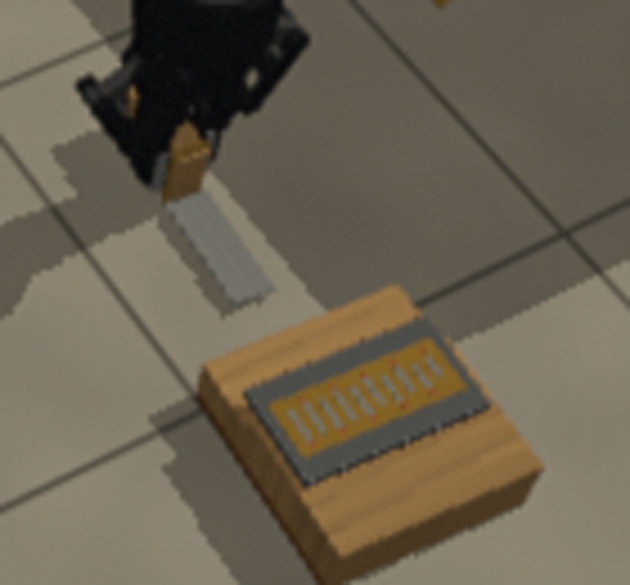

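View pics/t8.png

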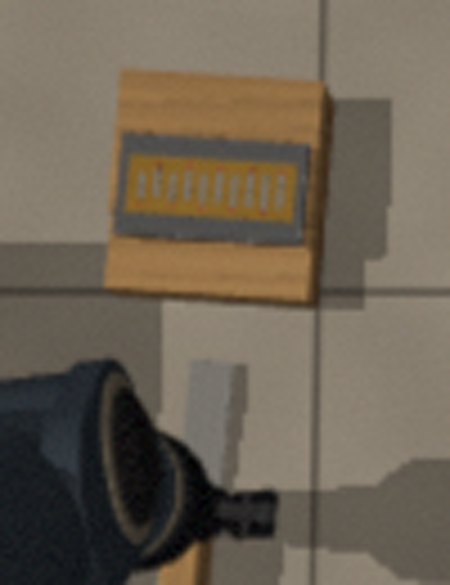

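{"fn": "move_arm", "kwargs": {
  "xyz": [
    [0,0,0.1],
    [0,0,0.2],
    [0,0,0.3],
    [0,0,0.35],
    [0,0,0.35],
    [0,0,0.35]
  ],
  "roll": [0,0,0,0,0,0]
}}

```text
clock: 13.1
tool_pos: [0.4757, 0.0997, 0.0246]
orientation: [[-0.998, 0.07, -0.0], [0.07, 0.998, 0.0], [0.0, 0.0, -1.0]]
wrist_force: [-1.6, 0.2, 5.4]
grip_width: 0.0212
```

{"fn": "move_arm", "kwargs": {
  "xyz": [
    [0,0,0],
    [0,0,0],
    [0,0,0],
    [0,0,0],
    [0,0,0],
    [0,0,0],
    [0,0,0],
    [0,0,-2],
    [0,0,-5],
    [0,0,-9],
    [0,0,-13],
    [0,0,-15],
    [0,0,-15],
    [0,0,-15]
  ],
  "roll": [0,0,0,0,0,0,0,0,0,0,0,0,0,0],
  "claw": 1
}}

```text
clock: 14.5
tool_pos: [0.4754, 0.0996, 0.1742]
orientation: [[-0.998, 0.07, 0.0], [0.07, 0.998, 0.0], [-0.0, 0.0, -1.0]]
wrist_force: [-0.0, 0.2, -0.6]
grip_width: 0.0858
```

```bash
python3 - <<'E'
from h import *
s=telemetry.observe(); print(s['clock'],s['tool_pos'],s['wrist_force'].round(2))
im=viewer.grab_frame('scene'); crop(im,360,130,500,260,4.5,'s9.png')
cv2.imwrite('pics/w9.png',viewer.grab_frame('wrist'))
for n in ('scene','top'):
    r=models.trace(n,'carrier')[0] if n=='scene' else None
    if r:
        ys,xs=np.nonzero(r['region']); print(r['p'],r['bbox'],back(viewer.camera_info(n),[xs.mean(),ys.mean()],.043))
from scipy.optimize import least_squares
S=viewer.camera_info('scene')
uv=np.array([[245,393],[422,318],[490,405],[310,486]])/4.5+[360-.39,130-.39]
w=back(S,uv,.044);print(w.round(4).tolist(),w.mean(0))
O=np.array([.648,.089]);d=w.mean(0)[:2]-O;p=np.radians(-4);print('block frame',d@[np.cos(p),np.sin(p)],d@[-np.sin(p),np.cos(p)])
e=w[1]-w[0];print('yaw',np.degrees(np.arctan2(-e[0],e[1])))
E
```

```text
14.5 [0.4754348  0.09963278 0.17418103] [-0.02  0.18 -0.63]
0.88 [416.0, 206.5, 470.8, 238.8] [[0.66577727 0.08637547 0.043     ]]
[[0.633, 0.035, 0.044], [0.6389, 0.1421, 0.044], [0.6979, 0.1398, 0.044], [0.6928, 0.0321, 0.044]] [0.66564119 0.08725434 0.044     ]
block frame 0.01771999048528439 -0.0005108164948326808
yaw -3.158457220937193
```

View pics/s9.png

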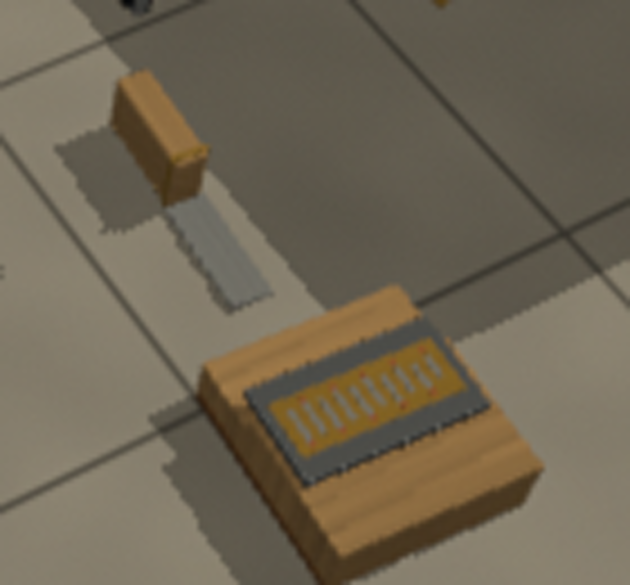

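View pics/w9.png

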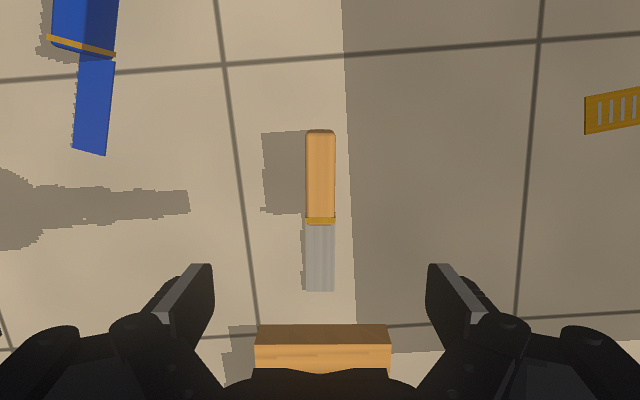

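The lifter lies upright and flat on the bench, with the handle at wrist-picture pixel (320,175). The carrier lies flat and reed side up, its middle about 18 mm past the step face, on the block's centre line and square within about 1 degree. The gripper is clear, so I'm handing in.

```bash
python3 -c "
from rig import manip; print(manip.close_job())"
```

```text
the job is handed in; nothing more can be done
None
```

The carrier is turned over and lies reed side up on the block's upper step, and the lifter is back on the bench, released. I handed the job in at about 14.6 s; no verdict was reported.

I gripped the wood-handled, flat-bladed lifter and slid its blade about 14 mm under the carrier's near edge. From there I raised the carrier in an arc against the step and pushed it past upright until it toppled. I then set the lifter flat on free bench in front of the block, opened the gripper and backed off upward.

- **Carrier:** the scene picture puts its middle about 18 mm past the step face and within 1 mm of the centre line. It is square within about 1 degree of the block. My estimates of the block's angle, from -3 to -4 degrees, differ slightly.
- **Lifter:** it looks upright and flat in the scene and wrist pictures. I let go at the same arm height as when I gripped it, with about 5 N of contact against the bench.
- **Disagreements:** the wrist camera put the lifter about 2.5 mm to the side of the other cameras' fit, and the carrier's near edge about 2 mm off. Neither affected the work, and no check failed.

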